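Tilt a bus bar out of the slotted stock bin and lay it in the test cradle

TASK

Take the long aluminium bar out of the grey stock bin through the narrow slot in the bin's end wall: tilt its front end up over the sill, feed it out through the slot and draw it clear of the bin. Then lay it down in both notches of the black two-post test cradle, centred so that it overhangs both ends about evenly, let go of it, and leave everything else where it is.

Things in the scene. Friction and masses are not known exactly. Their poses are not given: they have to be found in the camera images.
- bin: Grey sheet-steel stock bin screwed to the bench, 263 (x) x 154 (y) x 65 (z) mm, open above its slot half. Origin: on the bench under the middle of its inside; z up; -x is the end with the slot. Inside: x -125 to +125, y -72 to +72, floor top at z = 5 mm, walls up to z = 65. Side and rear walls 5 mm thick, slot wall 8 mm (x -133 to -125).
- slot (a point): Middle of the slot's sill top at the outer face of the slot wall (bin frame x = -133, y = 0, z = 23 mm); axes as the bin's. The slot is a closed window in that wall, 26 mm wide (bin y -13 to +13), from the sill top at z = 23 mm to the header's underside at z = 51 mm.
- deck_edge (a point): Middle of the lower front edge of the bin's fixed deck (bin frame x = -10, y = 0, z = 32 mm); axes as the bin's. The deck roofs the rear of the bin, x -10 to +125, z 32 to 36, with a 4 mm lip up to z = 54 on its front edge. Too low to lift the bar out upwards or level over the sill: with its rear end on the floor the bar must rise 5 to 6 degrees towards the slot to enter it.
- bar: The long plain aluminium bar with bolt holes at its ends, 235 (x) x 16 (y) x 12 (z) mm, 100 to 163 g, lying loose and flat on the bin floor, up to 12 mm off the slot's line and up to 3 degrees askew, front end 5 to 13 mm short of the slot wall, rear half under the deck. Origin: middle of its underside; x along its length, -x end towards the slot.
- bar_front (a point): Centre of the bar's end face towards the slot (bar frame x = -117.5, z = 6 mm); axes as the bar's.
- bar_mid (a point): Centre of the bar (bar frame z = 6 mm); axes as the bar's.
- bar_rear (a point): Centre of the bar's rear end face, under the deck (bar frame x = +117.5, z = 6 mm); axes as the bar's.
- cradle: Test cradle fixed to the bench: grey base plate 170 (x) x 56 (y) x 8 mm with two black posts 24 (x) x 44 (y) mm, 56 mm tall, centred at x = -60 and +60 mm. Each post has a notch open upwards, running along x, 22 mm wide (y -11 to +11), floor at z = 40 mm. Origin: on the bench under its middle; x along its length, z up.
- cradle_mid (a point): Point midway between the notches at notch-floor height (cradle frame z = 40 mm): a seated bar's underside centre belongs here; axes as the cradle's.
- offcut: Bystander: short aluminium bar offcut, 110 x 16 x 12 mm, flat on the bench; not the one wanted. Origin: centre of its underside.
- block1: Bystander: small aluminium spacer block 45 x 16 x 12 mm lying on the bin's upper deck. Origin: centre of its underside.
- block2: Bystander: second such block on the bin's upper deck. Origin: centre of its underside.
- board: Bystander: green circuit board, 150 x 85 mm, on the bench. Origin: centre of its underside.
- meter: Bystander: grey handheld multimeter, 150 x 78 x 42 mm, on the bench. Origin: centre of its underside.
- driver: Bystander: screwdriver with black handle, 170 mm long, on the bench. Origin: bench level under the middle of its length.
- spool: Bystander: steel solder spool standing on end, 56 mm diameter, 46 mm tall. Origin: centre of its underside.
- jar: Bystander: amber jar, 60 mm diameter, 75 mm tall. Origin: centre of its underside.
Mind the look-alikes: they are no part of the job. What is shaped like the bar but blue is not meant. What is shaped like the cradle but blue or pink is not meant.

How it is judged:
On the way, in this order (a step that is already met when the one before it is completed fails the run):
1. the bar's front end sticks out through the slot, its rear half still inside the bin (x of bar_front in the frame of bin below -0.148 m and y of bar_front in the frame of bin between -0.02 and 0.02 m and z of bar_front in the frame of bin between 0.022 and 0.06 m and x of bar_mid in the frame of bin above -0.125 m and z of bar_mid in the frame of bin below 0.05 m), for 0.1 s.
2. the bar has been drawn wholly out of the bin on the slot side (x of bar_rear in the frame of bin below -0.135 m), for 0.1 s.
At the end, for the whole second after the job is handed in: The bar lies at rest on the floors of both cradle notches (its centre 43 to 51 mm above the cradle's underside, within 6 mm of the notches' line and 0.1 rad of its direction), its middle within 20 mm of the cradle's middle, released (x of bar_mid in the frame of cradle between -0.02 and 0.02 m and y of bar_mid in the frame of cradle between -0.006 and 0.006 m and z of bar_mid in the frame of cradle between 0.043 and 0.051 m and angle between the x axis of bar and the x axis of cradle, either way round below 0.1 rad and linear speed of bar below 0.02 m/s and angular speed of bar below 0.1 rad/s); the robot touches nothing.
It fails at once if any bystander is moved by more than 30 mm (distance of any of offcut, block1, block2, board, meter, driver, spool, jar from where it was at the start of the episode above 0.03 m).
It also fails if it takes over 58 s, if anything falls off the work surface, if the arm or the gripper's body presses on something with over 40 N, if the wrist force passes 120 N, or if a joint passes its speed limit or range.

ROBOT

A 6-joint arm with a two-finger parallel gripper is mounted at the origin on the work surface. World frame = base frame: x ahead of the robot, y to its left, z up, the work surface at z = 0. Lengths are in m, angles in rad, forces in N, time in s.
With the tool pointing down it reaches from about 0.35 to 0.85 m from the base axis. Payload 8.1 kg.
Tool frame: the origin (TCP) lies between the finger pads; the fingertips stand 25 mm ahead of it and the grasp point (between the pads) lies 6 mm ahead of it (robot.tip_extent is the distance from the TCP to the fingertips, in m); z points along the fingers, y is the direction in which the jaws open and shut (so a half turn about z gives the same grasp; the last joint's range is limited). The gripper opens to 93 mm and grips with 3 to 60 N. Pads are 15 mm wide; open, the fingers measure 128 mm over their backs; the gripper's body (75 mm by 188 mm) begins 65 mm behind the grasp point.
Start: joints at [1.265, 0.13, 1.488, -0, 1.523, -0.085], TCP at [0.131, 0.585, 0.244] pointing down, gripper open.
Joint ranges: [-2.96, 2.96], [-0.89, 2.26], [0.02, 2.5], [-1.34, 4.48], [0, 2.73], [-2.66, 2.66]. Speed limits (rad/s): [2.39, 2.39, 2.79, 3.14, 3.14, 3.14].

INTERFACE

Orientations are given as a rotation vector (axis times angle).
In Python, from plant import robot gives the robot as it stands.
- The arm moves only by the tool drive_tool, never from a script. Its argument "increments" is a list of rows, each a list of 7 numbers: the closure, from 0 (fully open) to 1 (shut), then the shift along the world's x, y, z in units of 25 mm (1.0 is 25 mm), then the turn, a rotation vector about the world's x, y, z in rad. In form: [[gripper, dx, dy, dz, rx, ry, rz], ...]. A call has 1 to 20 rows; each row is the pose to reach, as a shift and turn from the pose commanded when the call began; what a row does not reach only later rows make up. A row lasts 1/12 s, in which the tool goes at most 41.7 mm and 7.16 degrees, less where a joint would pass 70% of its speed; a pose out of reach is approached as far as the arm can. A call with a gripper value outside its range is refused whole. The fingers move at their own pace and stop on an object; "squeeze" is the grip in N (left out, the last holds). Time passes only in rows, so rows that repeat a pose let the fingers close. It gives the time, the measured TCP pose, the force and the opening at its end, in the units of the state.
- robot.read_state(): the state, without advancing time (a new reading comes with each control period).
- robot.read_camera(name): name is "side" or "top" or "wrist"; returns a dict with "image" (400x640x3 uint8, red, green, blue), "fx", "fy", "cx", "cy" (pixels), "dist" ([k1, k2, p1, p2, k3] as OpenCV has them; the pictures are not rectified), "T" (4x4, takes a point from camera to world coordinates); the wrist camera has in their place "mount" (4x4, takes a point from camera to tool coordinates, whose origin is the TCP and whose axes are the flange's). Camera axes: x right, y down, z forward; pixel columns grow to the right and rows downward; lengths in m; the calibration is good to about 2 mm. A picture is of the moment at which its call begins: read the wrist's pose just before it. There is no depth.
- robot.close_job(): hands the job in, once; it reports no verdict.
The state is a dict: "t": time; "q": joint angles; "dq": joint speeds; "joint_torque": joint torques, N m; "tool_pos": TCP position; "orientation": TCP orientation; "force": force on the tool from outside, world axes, zero at the start; "wrist_torque": the same for the moment, N m; "opening": finger opening in m.
Only numpy, scipy, OpenCV 4.12 (cv2) and the standard library are available. Lean on these libraries where they do the work, as an engineer would, in place of code of your own. Each camera call takes 0.05 s, during which the arm holds its last target.

## Working session

There is one attempt and no reset: what is moved stays moved. The work goes in short steps, Python scripts to look and compute and a tool call to move; the robot and the scene stay as the last step left them, time stands still between calls to the robot, and variables do not carry over. Pictures are saved under pics/ and viewed, and the job is handed in when it is done.

Besides the shell and the picture viewer there is one more tool, called after "Request:" as name([rows], argument=value, ...), one row to a line, values as JSON. drive_tool: Moves the arm, as the interface text tells. Its arguments: {"type":"object","properties":{"increments":{"type":"array"},"squeeze":{"type":"number"}},"required":["increments"]}

```bash
mkdir -p pics && ls
cat > h.py <<'E'
from plant import robot
import numpy as np, cv2
def cam(n,fn=None):
    c=robot.read_camera(n)
    if fn: cv2.imwrite('pics/'+fn,c['image'][:,:,::-1])
    return c
E
python3 - <<'E'
from h import *
print(robot.read_state())
for n in ['side','top','wrist']:
    c=cam(n,n+'0.png'); print(n,{k:(np.round(v,4).tolist() if k!='image' else v.shape) for k,v in c.items()})
    np.savez(n+'0.npz',**c)
E
```

```text
pics
{'t': 0.0, 'q': array([ 1.26462358e+00,  1.31138072e-01,  1.48926861e+00, -4.77205094e-06,
        1.52299489e+00, -8.54066682e-02]), 'dq': array([ 0.00046284,  0.00154619, -0.00050028,  0.00025398,  0.00145002,
        0.0004045 ]), 'joint_torque': array([-5.02485655e-04, -5.59857595e+01, -4.91754162e+01,  7.69050163e-02,
        3.54957534e-02, -1.82699732e-04]), 'tool_pos': array([0.13121321, 0.58494549, 0.24260706]), 'orientation': array([-3.46036005e-01, -3.12212653e+00,  2.78829749e-03]), 'force': array([-0.10203303,  0.38266762,  0.45699288]), 'wrist_torque': array([ 0.01931222, -0.01916649, -0.01563951]), 'opening': 0.09283809750461468}
side {'image': (400, 640, 3), 'fx': 369.688, 'fy': 369.688, 'cx': 321.8631, 'cy': 202.0736, 'dist': [-0.0342, 0.0, 0.0, 0.0, 0.0], 'T': [[0.9424, -0.2291, 0.2437, 0.2177], [-0.3345, -0.6532, 0.6793, -0.8192], [0.0036, -0.7217, -0.6922, 0.9446], [0.0, 0.0, 0.0, 1.0]]}
top {'image': (400, 640, 3), 'fx': 381.5797, 'fy': 381.5797, 'cx': 324.8529, 'cy': 196.1543, 'dist': [-0.0345, 0.0, 0.0, 0.0, 0.0], 'T': [[0.017, -0.9974, 0.07, 0.4261], [-0.9999, -0.0169, 0.0027, 0.012], [-0.0015, -0.07, -0.9975, 1.0773], [0.0, 0.0, 0.0, 1.0]]}
wrist {'image': (400, 640, 3), 'fx': 300.4919, 'fy': 300.4919, 'cx': 320.5485, 'cy': 196.6826, 'dist': [-0.0453, 0.0, 0.0, 0.0, 0.0], 'mount': [[-0.0018, -0.9574, -0.2889, 0.081], [1.0, -0.0014, -0.0015, 0.0], [0.001, -0.2889, 0.9574, -0.1408], [0.0, 0.0, 0.0, 1.0]]}
```

View pics/top0.png

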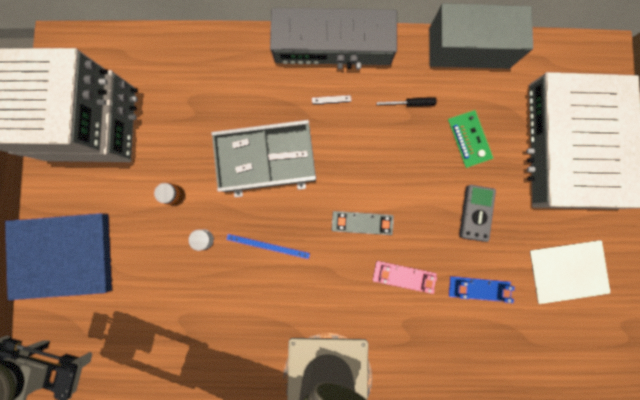

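View pics/side0.png

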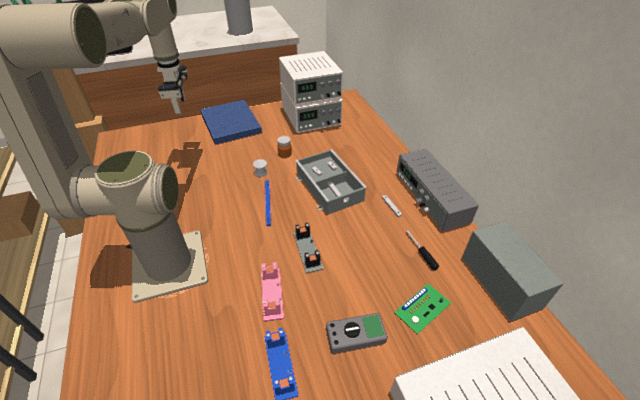

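View pics/wrist0.png

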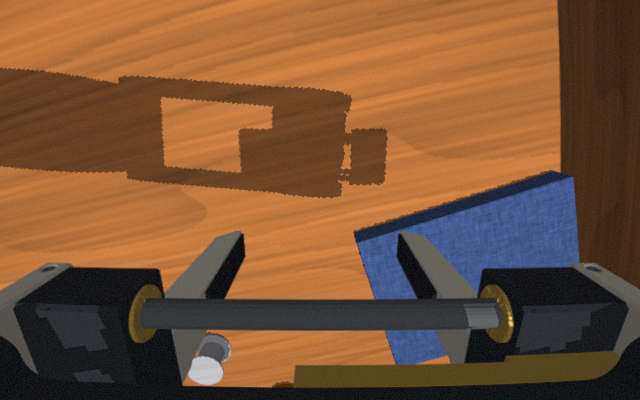

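The top view shows the bin around (265,155), with the slot end to the right (world -y). The bar shows inside at (268–305,155). The true cradle is black and grey, at (363,222). The blue bar and the blue and pink cradles are decoys. I'll get coarse poses from this picture.

```bash
cat >> h.py <<'E'
from scipy.spatial.transform import Rotation as R
def TT(c,st=None):
    if 'T' in c: return np.array(c['T'])
    M=np.eye(4); M[:3,:3]=R.from_rotvec(st['orientation']).as_matrix(); M[:3,3]=st['tool_pos']
    return M@np.array(c['mount'])
def K(c): return np.array([[c['fx'],0,c['cx']],[0,c['fy'],c['cy']],[0,0,1.]])
def ray(c,T,px,z):
    p=cv2.undistortPoints(np.array(px,float).reshape(-1,1,2),K(c),np.array(c['dist'],float)).reshape(-1,2)
    d=np.c_[p,np.ones(len(p))]@T[:3,:3].T; o=T[:3,3]
    return o+d*((np.asarray(z)-o[2])/d[:,2])[:,None]
def proj(c,T,P):
    Ti=np.linalg.inv(T); r=cv2.Rodrigues(Ti[:3,:3])[0]
    return cv2.projectPoints(np.array(P,float).reshape(-1,1,3),r,Ti[:3,3],K(c),np.array(c['dist'],float))[0].reshape(-1,2)
def zoom(img,x0,y0,x1,y1,s,fn):
    cv2.imwrite('pics/'+fn,cv2.resize(img[y0:y1,x0:x1,::-1],None,fx=s,fy=s,interpolation=cv2.INTER_CUBIC))
E
python3 - <<'E'
from h import *
c=dict(np.load('top0.npz')); im=c['image']
zoom(im,200,110,330,205,6,'topbin.png'); zoom(im,325,200,405,245,8,'topcr.png')
T=c['T']
print(ray(c,T,[[212,133],[308,121],[315,180],[219,191]],.065).round(3))
print(ray(c,T,[[341,222],[385,224]],.056).round(3))
E
```

```text
[[0.663 0.323 0.065]
 [0.7   0.064 0.065]
 [0.54  0.042 0.065]
 [0.506 0.298 0.065]]
[[ 0.429 -0.03   0.056]
 [ 0.426 -0.147  0.056]]
```

View pics/topbin.png

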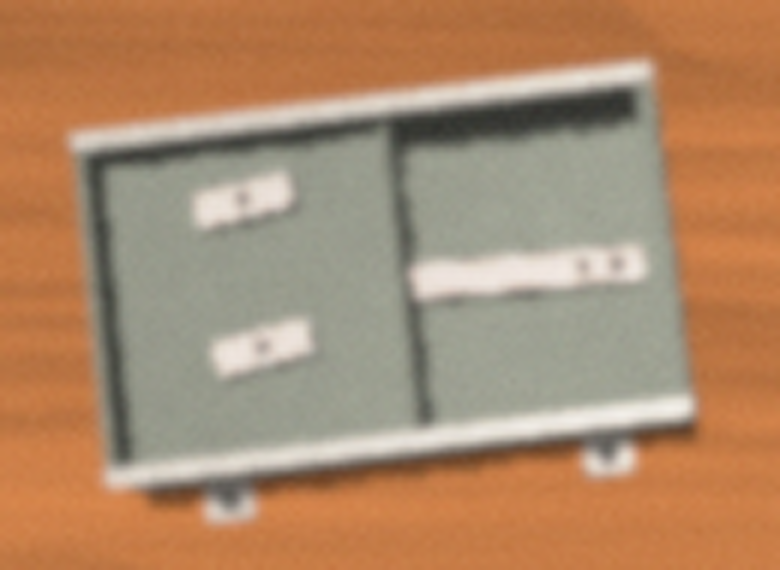

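View pics/topcr.png

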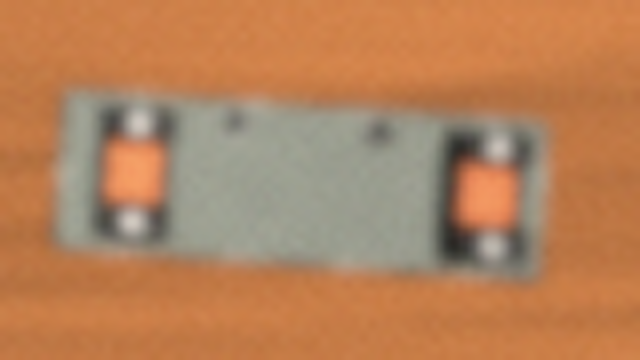

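Request:
drive_tool([
  [0,19.6,-21.2,0,0,0,-1.21],
  [0,19.6,-21.2,0,0,0,-1.21],
  [0,19.6,-21.2,0,0,0,-1.21],
  [0,19.6,-21.2,0,0,0,-1.21],
  [0,19.6,-21.2,0,0,0,-1.21],
  [0,19.6,-21.2,0,0,0,-1.21],
  [0,19.6,-21.2,0,0,0,-1.21],
  [0,19.6,-21.2,0,0,0,-1.21],
  [0,19.6,-21.2,0,0,0,-1.21],
  [0,19.6,-21.2,0,0,0,-1.21],
  [0,19.6,-21.2,0,0,0,-1.21],
  [0,19.6,-21.2,0,0,0,-1.21],
  [0,19.6,-21.2,0,0,0,-1.21],
  [0,19.6,-21.2,0,0,0,-1.21],
  [0,19.6,-21.2,0,0,0,-1.21],
  [0,19.6,-21.2,0,0,0,-1.21],
  [0,19.6,-21.2,0,0,0,-1.21],
  [0,19.6,-21.2,0,0,0,-1.21],
  [0,19.6,-21.2,0,0,0,-1.21],
  [0,19.6,-21.2,0,0,0,-1.21],
])

```text
t: 1.82
tool_pos: [0.6212, 0.0551, 0.2428]
orientation: [-2.062, -2.369, 0.001]
force: [-0.6, 0.1, 0.0]
opening: 0.093
```

Run:
```python
from h import *
st=robot.read_state(); print(st['t'],st['tool_pos'],st['orientation'],st['q'])
c=cam('wrist','w1.png'); np.savez('w1.npz',pos=st['tool_pos'],ori=st['orientation'],**c)
```

```text
1.8167 [0.62116156 0.05505851 0.24282112] [-2.06151595e+00 -2.36860244e+00  1.20071639e-03] [ 5.96996544e-03  1.95627257e-01  1.41735170e+00  4.23771506e-04
  1.53025134e+00 -1.32461941e-01]
```

View pics/w1.png

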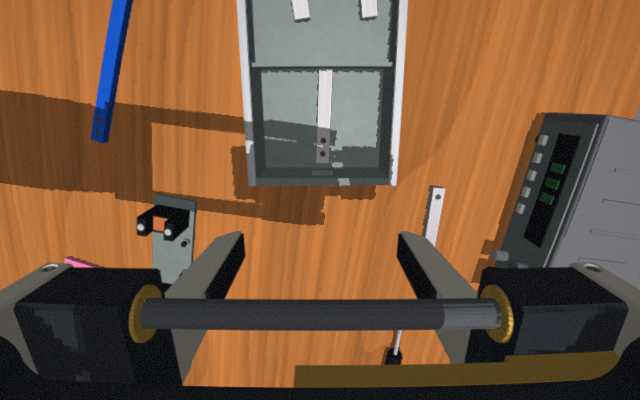

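The wrist view shows the bin head-on. The bar runs from (325,70) to (323,163), the slot shows at (322,173), and the rim corners are near (249,184) and (396,184). I'll zoom in on it.

Run:
```python
from h import *
im=np.load('w1.npz')['image']
zoom(im,230,45,410,195,4.4,'w1z.png')
```

```text
(no output)
```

View pics/w1z.png

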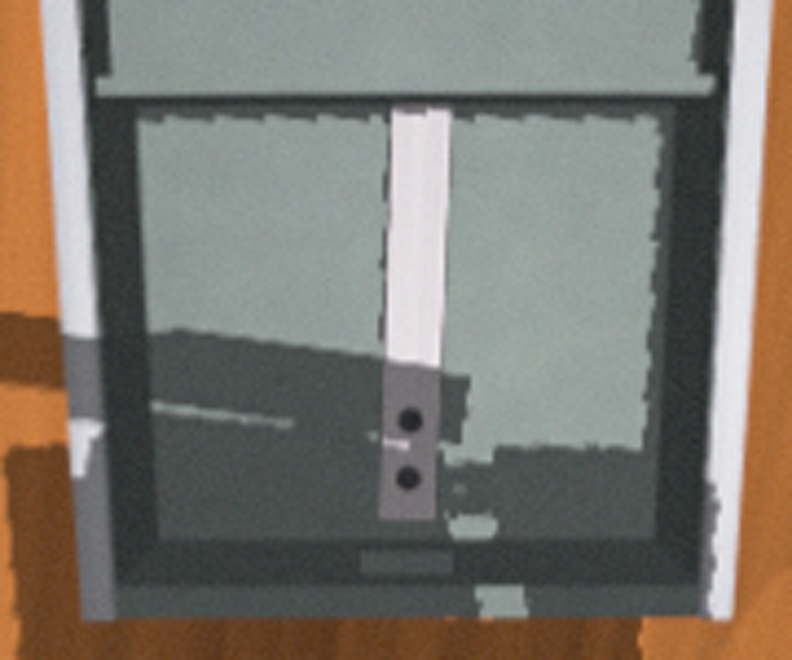

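Run:
```python
from h import *
c=dict(np.load('w1.npz')); T=TT(c,dict(orientation=c['ori'],tool_pos=c['pos']))
f=lambda p,z: ray(c,T,np.array(p)/4.4+[230,45]-0.4,z)
out=f([[82,618],[735,618],[115,585],[702,585],[42,0],[770,0],[80,0],[738,0]],.065)
bar=f([[379,519],[434,519],[391,120],[449,120]],.017)
lip=f([[97,96],[715,96]],.054)
slot=f([[360,550],[453,550],[360,574],[453,574]],.023)
print('out',out.round(4)); print('bar',bar.round(4)); print('lip',lip.round(4)); print('slot',slot.round(4))
d=lip[1]-lip[0]; d2=out[1]-out[0]; d3=out[3]-out[2]
dl=(out[4]+out[5]-out[0]-out[1])/2
print('widths',np.linalg.norm(d2),np.linalg.norm(d3),np.linalg.norm(d))
for v in (d2,d3,d,dl): print(np.degrees(np.arctan2(v[1],v[0])))
a=np.radians(98);
```

```text
out [[0.5419 0.0418 0.065 ]
 [0.7033 0.0641 0.065 ]
 [0.5494 0.0514 0.065 ]
 [0.6934 0.0713 0.065 ]
 [0.5227 0.182  0.065 ]
 [0.6824 0.2039 0.065 ]
 [0.5311 0.1831 0.065 ]
 [0.6753 0.2029 0.065 ]]
bar [[0.6124 0.0678 0.017 ]
 [0.6277 0.0699 0.017 ]
 [0.6016 0.1721 0.017 ]
 [0.6165 0.1742 0.017 ]]
lip [[0.534  0.1646 0.054 ]
 [0.6764 0.1841 0.054 ]]
slot [[0.6083 0.0596 0.023 ]
 [0.6338 0.0631 0.023 ]
 [0.6091 0.0528 0.023 ]
 [0.6349 0.0564 0.023 ]]
widths 0.1629913756916686 0.14536934371555282 0.14376119273653942
7.867286949611197
7.864446334348174
7.822788102226916
98.15009768829174
```

Request:
drive_tool([
  [0.55,-0.38,1.5,-2,0,0,-0.034],
  [0.55,-0.38,3,-3.5,0,0,-0.034],
  [0.55,-0.38,3.73,-5,0,0,-0.034],
  [0.55,-0.38,3.73,-6,0,0,-0.034],
  [0.55,-0.38,3.73,-6.8,0,0,-0.034],
  [0.55,-0.38,3.73,-7.5,0,0,-0.034],
  [0.55,-0.38,3.73,-8.1,0,0,-0.034],
  [0.55,-0.38,3.73,-8.36,0,0,-0.034],
  [0.55,-0.38,3.73,-8.36,0,0,-0.034],
  [0.55,-0.38,3.73,-8.36,0,0,-0.034],
], squeeze=50)

```text
t: 2.7
tool_pos: [0.6117, 0.1496, 0.0355]
orientation: [2.099, 2.337, 0.001]
force: [-0.1, 0.3, 0.5]
opening: 0.0419
```

Run:
```python
from h import *
st=robot.read_state(); print(st['t'],st['tool_pos'],st['orientation'],st['force'],st['opening'])
c=cam('wrist','w2.png')
```

```text
2.7 [0.61165176 0.14959736 0.03545506] [2.09923828e+00 2.33700519e+00 6.79570020e-04] [-0.07206172  0.2578032   0.50361685] 0.041870376100687404
```

View pics/w2.png

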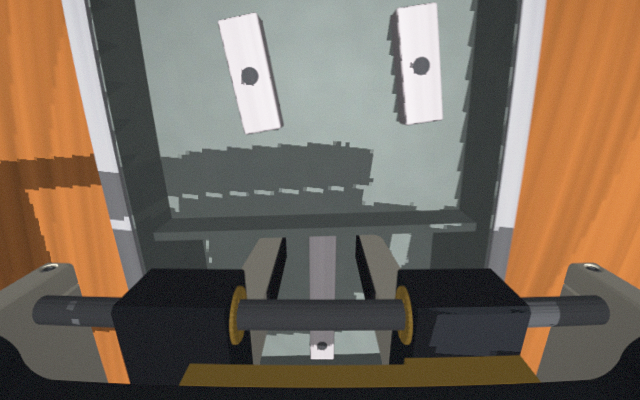

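The open fingers straddle the bar (column 322) just in front of the deck lip. I'll lower slightly and close.

Request:
drive_tool([
  [0.55,0,0,-0.1,0,0,0],
  [0.55,0,0,-0.1,0,0,0],
  [1,0,0,-0.1,0,0,0],
  [1,0,0,-0.1,0,0,0],
  [1,0,0,-0.1,0,0,0],
  [1,0,0,-0.1,0,0,0],
  [1,0,0,-0.1,0,0,0],
], squeeze=50)

```text
t: 3.33
tool_pos: [0.612, 0.1486, 0.0322]
orientation: [2.101, 2.336, 0.0]
force: [-0.3, 0.4, 0.6]
opening: 0.0153
```

Request:
drive_tool([
  [1,-0.02,0.02,0.15,-0.023,-0.003,0.008],
  [1,-0.05,0.06,0.3,-0.046,-0.006,0.016],
  [1,-0.08,0.09,0.45,-0.069,-0.008,0.024],
  [1,-0.11,0.12,0.6,-0.092,-0.011,0.032],
  [1,-0.11,0.12,0.6,-0.092,-0.011,0.032],
  [1,-0.11,0.12,0.6,-0.092,-0.011,0.032],
  [1,-0.11,0.12,0.6,-0.092,-0.011,0.032],
], squeeze=60)

```text
t: 3.92
tool_pos: [0.6089, 0.152, 0.047]
orientation: [2.016, 2.317, -0.094]
force: [-0.8, 0.5, -1.9]
opening: 0.0152
```

Run:
```python
from h import *
st=robot.read_state(); print(st['t'],st['tool_pos'],st['orientation'],st['force'],st['wrist_torque'],st['opening'])
c=cam('wrist','w3.png'); zoom(c['image'],170,200,470,400,2.6,'w3z.png')
c=cam('side'); zoom(c['image'],250,130,400,230,5,'s3.png')
```

```text
3.9167 [0.60894488 0.15196003 0.04697269] [ 2.01590123  2.31650868 -0.09378896] [-0.76690367  0.49621586 -1.86633773] [-5.19072071e-02  5.24410962e-02  7.70678334e-05] 0.015171079330146008
```

View pics/w3z.png

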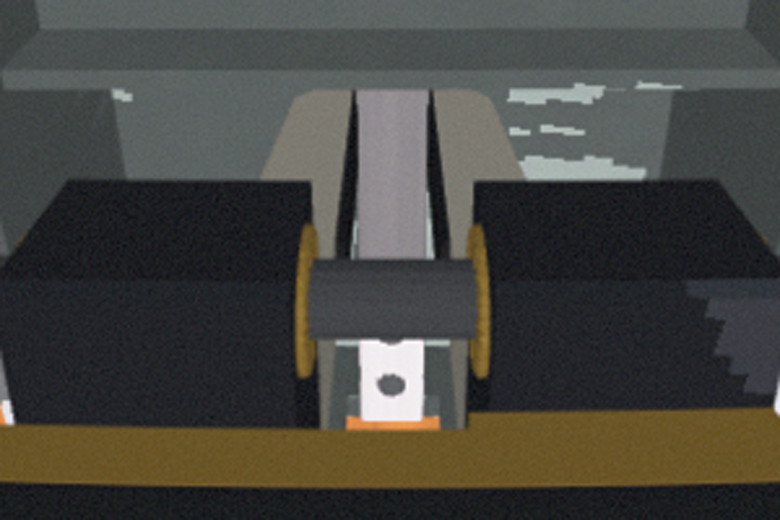

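View pics/s3.png

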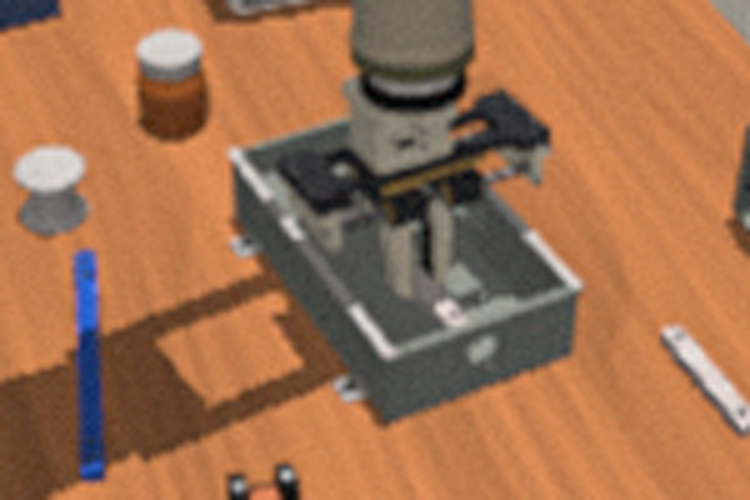

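Request:
drive_tool([
  [1,0.06,-0.43,0.04,0,0,0],
  [1,0.12,-0.86,0.08,0,0,0],
  [1,0.18,-1.28,0.12,0,0,0],
  [1,0.24,-1.71,0.16,0,0,0],
  [1,0.3,-2.14,0.2,0,0,0],
  [1,0.35,-2.56,0.24,0,0,0],
  [1,0.35,-2.56,0.24,0,0,0],
  [1,0.35,-2.56,0.24,0,0,0],
  [1,0.35,-2.56,0.24,0,0,0],
])

```text
t: 4.77
tool_pos: [0.6179, 0.0877, 0.0531]
orientation: [2.017, 2.315, -0.093]
force: [-0.1, 0.7, -0.9]
opening: 0.0153
```

Run:
```python
from h import *
st=robot.read_state(); print(st['t'],st['tool_pos'],st['orientation'],st['force'],st['wrist_torque'],st['opening'])
c=cam('wrist','w4.png'); zoom(c['image'],170,200,470,400,2.6,'w4z.png')
c=cam('side'); zoom(c['image'],250,130,400,230,5,'s4.png')
```

```text
4.7667 [0.61787808 0.08772648 0.05313521] [ 2.01694852  2.31542099 -0.0934546 ] [-0.10063462  0.72511289 -0.87622429] [-0.03508615  0.02861491  0.02475854] 0.015292965961653996
```

View pics/w4z.png

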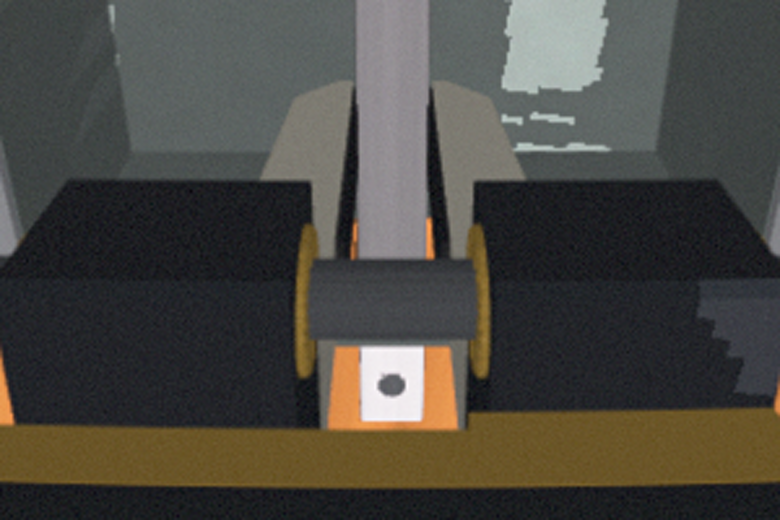

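View pics/s4.png

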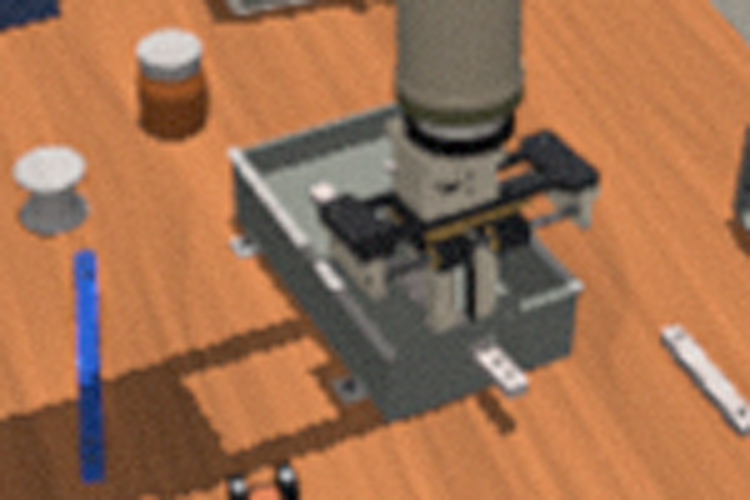

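The front end is through the slot and centred in the window. Next I lower the bar to rest on the sill and floor, open, slide the hand back toward the deck, and regrip.

Request:
drive_tool([
  [1,0,0,-0.1,0,0,0],
  [1,0,0,-0.2,0,0,0],
  [1,0,0,-0.22,0,0,0],
  [1,0,0,-0.22,0,0,0],
  [0.7,0,0,-0.22,0,0,0],
  [0.7,0,0,-0.22,0,0,0],
  [0.7,0,0,-0.22,0,0,0],
  [0.7,-0.06,0.45,-0.3,0,0,0],
  [0.7,-0.16,1.2,-0.4,0,0,0],
  [0.7,-0.26,1.9,-0.5,0,0,0],
  [0.7,-0.34,2.5,-0.58,0,0,0],
  [0.7,-0.34,2.5,-0.58,0,0,0],
  [0.7,-0.34,2.5,-0.58,0,0,0],
])

```text
t: 5.95
tool_pos: [0.609, 0.1513, 0.0384]
orientation: [2.014, 2.318, -0.094]
force: [0.8, 0.3, 0.4]
opening: 0.0281
```

Run:
```python
from h import *
st=robot.read_state(); print(st['t'],st['tool_pos'],st['orientation'],st['force'],st['wrist_torque'],st['opening'])
c=cam('wrist','w5.png'); zoom(c['image'],170,200,470,400,2.6,'w5z.png')
```

```text
5.95 [0.60900905 0.15129583 0.03835952] [ 2.01397028  2.31781329 -0.09441908] [0.77479    0.29536346 0.39585928] [-0.07405032  0.09675752 -0.04785874] 0.028058099770039344
```

View pics/w5z.png

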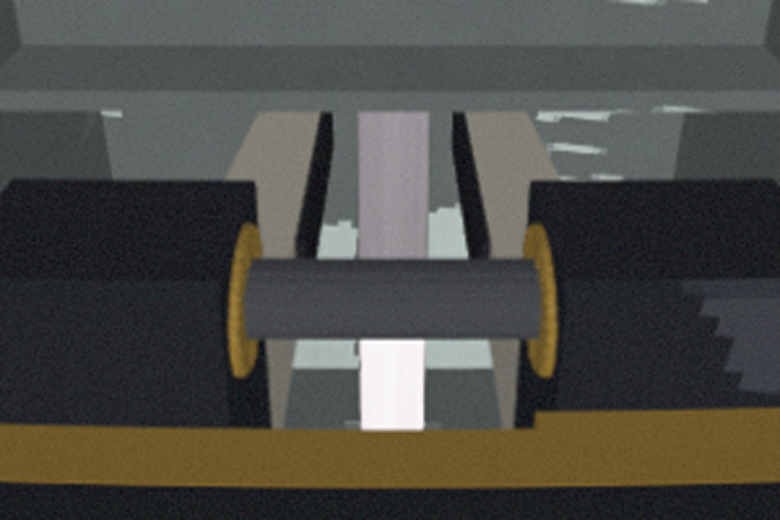

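Request:
drive_tool([
  [1,0,0,0,0,0,0],
  [1,0,0,0,0,0,0],
  [1,0,0,0,0,0,0],
  [1,0,0,0,0,0,0],
  [1,0,0,0.1,0,0,0],
  [1,0.06,-0.43,0.14,0,0,0],
  [1,0.12,-0.86,0.18,0,0,0],
  [1,0.18,-1.3,0.23,0,0,0],
  [1,0.24,-1.73,0.28,0,0,0],
  [1,0.3,-2.17,0.32,0,0,0],
  [1,0.3,-2.17,0.32,0,0,0],
  [1,0.3,-2.17,0.24,-0.022,-0.003,0],
  [1,0.3,-2.17,0.16,-0.044,-0.006,0],
  [1,0.3,-2.17,0.16,-0.044,-0.006,0],
  [1,0.3,-2.17,0.16,-0.044,-0.006,0],
])

```text
t: 7.25
tool_pos: [0.6169, 0.097, 0.0426]
orientation: [1.991, 2.29, -0.138]
force: [-0.1, -0.8, 0.8]
opening: 0.0155
```

Run:
```python
from h import *
st=robot.read_state(); print(st['t'],st['tool_pos'],st['orientation'],st['force'],st['wrist_torque'],st['opening'])
c=cam('wrist','w6.png'); zoom(c['image'],170,200,470,400,2.6,'w6z.png')
c=cam('side'); zoom(c['image'],250,130,400,230,5,'s6.png')
```

```text
7.25 [0.61688531 0.0969982  0.04262138] [ 1.99087357  2.29043708 -0.13751481] [-0.06265122 -0.77489965  0.82210208] [-0.18245064  0.01408235 -0.02645147] 0.015485732698049854
```

View pics/w6z.png

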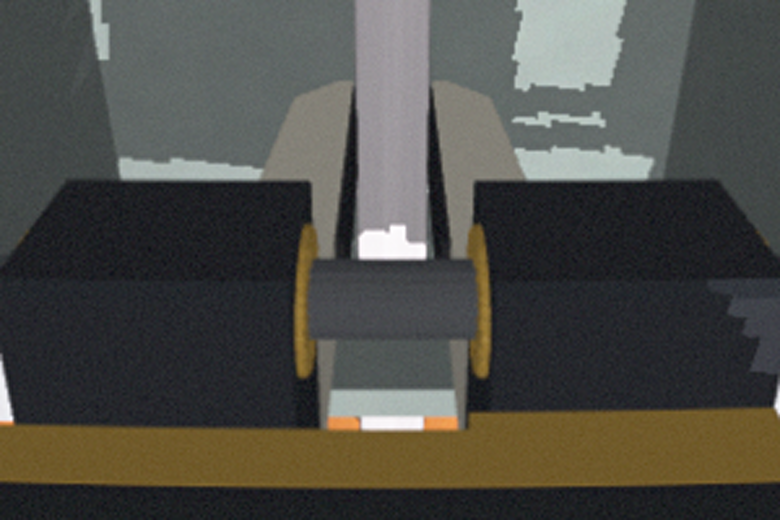

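View pics/s6.png

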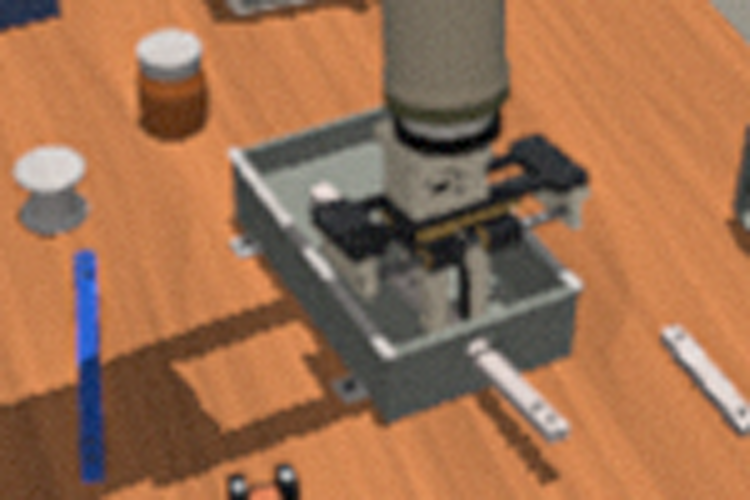

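Request:
drive_tool([
  [0.6,0,0,0,0,0,0],
  [0.6,0,0,0,0,0,0],
  [0.6,0,0,0,0,0,0],
  [0.6,0,0,0.6,0,0,0],
  [0.6,0,0,1.5,0,0,0],
  [0.6,0,0,2.4,0,0,0],
  [0.6,0,0,2.8,0,0,0],
  [0.6,0,0,2.8,0,0,0],
  [0.6,0.11,-0.8,2.8,0,0,0],
  [0.6,0.22,-1.6,2.8,0,0,0],
  [0.6,0.33,-2.45,2.8,0,0,0],
  [0.6,0.33,-2.45,2.8,0,0,0],
  [0.6,0.33,-2.45,2.6,0,0,0],
])

```text
t: 8.43
tool_pos: [0.6251, 0.0337, 0.1069]
orientation: [1.996, 2.287, -0.138]
force: [0.5, 0.0, 0.4]
opening: 0.0371
```

Run:
```python
from h import *
st=robot.read_state(); print(st['t'],st['tool_pos'],st['orientation'],st['force'],st['wrist_torque'],st['opening'])
c=cam('wrist','w7.png'); np.savez('w7.npz',pos=st['tool_pos'],ori=st['orientation'],**c)
c=cam('side'); zoom(c['image'],250,130,400,230,5,'s7.png')
```

```text
8.4333 [0.62508761 0.03369967 0.10694452] [ 1.995703    2.2874913  -0.13753759] [0.48249962 0.01605017 0.42669959] [-0.01454683  0.09997329  0.02596956] 0.03708609671336671
```

View pics/w7.png

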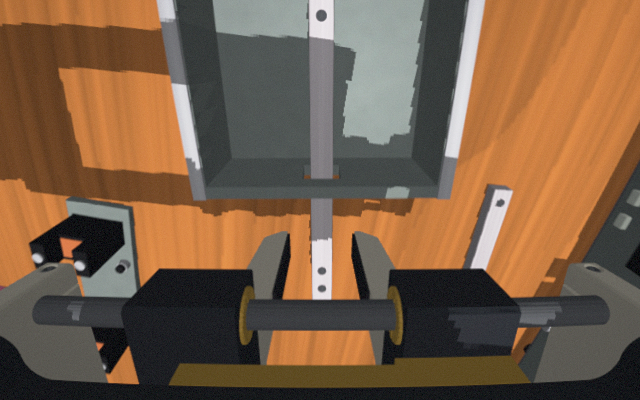

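View pics/s7.png

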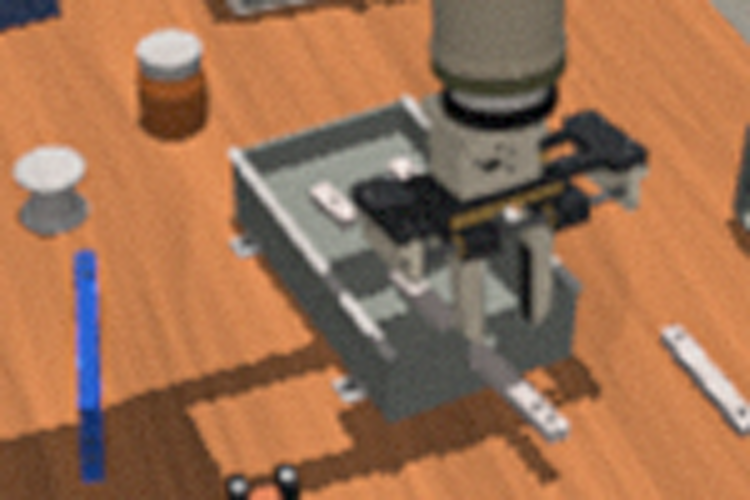

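The bar is resting through the slot, its front end near (321,300), and its lower rim crosses the wall at row 198. I'll measure where its front end and axis are.

```bash
cat >> h.py <<'E'
O=np.array([.604,.1853]); U=np.array([np.cos(np.radians(97.85)),np.sin(np.radians(97.85))]); V=np.array([-U[1],U[0]])
def tobin(p): p=np.atleast_2d(p)[:,:2]-O; return np.c_[p@U,p@V]
E
python3 - <<'E'
from h import *
c=dict(np.load('w7.npz')); T=TT(c,dict(orientation=c['ori'],tool_pos=c['pos']))
zoom(c['image'],230,180,410,315,4.4,'w7z.png')
print('front',tobin(ray(c,T,[[312,299.5],[330,299.5]],.0505)))
print('holes',tobin(ray(c,T,[[322,271],[322,288]],.0495)))
print('rearhole',tobin(ray(c,T,[[321,16]],.0185)))
print('wall rim',tobin(ray(c,T,[[193,199],[450,198]],.065)))
print('tcp',tobin(c['pos']))
E
```

```text
front [[-0.23034807  0.0075134 ]
 [-0.23036938 -0.0070519 ]]
holes [[-0.2023059  -0.00059956]
 [-0.21922043 -0.00058863]]
rearhole [[-0.02804078 -0.00020346]]
wall rim [[-0.13354236  0.0809426 ]
 [-0.13318634 -0.08131572]]
tcp [[-0.15305983 -0.00018441]]
```

View pics/w7z.png

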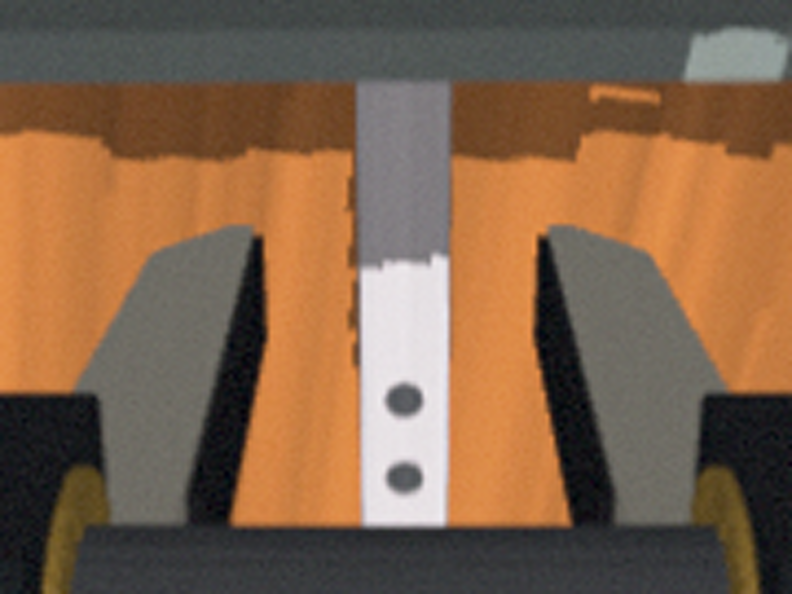

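Request:
drive_tool([
  [0.6,-0.02,0.12,-0.8,0,0,0],
  [0.6,-0.02,0.12,-1.6,0,0,0],
  [0.6,-0.02,0.12,-2.2,0,0,0],
  [0.6,-0.02,0.12,-2.43,0,0,0],
  [0.6,-0.02,0.12,-2.43,0,0,0],
  [0.6,-0.02,0.12,-2.43,0,0,0],
  [1,-0.02,0.12,-2.43,0,0,0],
  [1,-0.02,0.12,-2.43,0,0,0],
  [1,-0.02,0.12,-2.43,0,0,0],
  [1,-0.02,0.12,-2.43,0,0,0],
  [1,-0.02,0.12,-2.43,0,0,0],
], squeeze=60)

```text
t: 9.45
tool_pos: [0.6253, 0.0377, 0.0478]
orientation: [1.993, 2.288, -0.136]
force: [0.1, 0.6, 2.0]
opening: 0.0155
```

Run:
```python
from h import *
st=robot.read_state(); print(st['t'],st['tool_pos'],st['orientation'],st['force'],st['wrist_torque'],st['opening'],tobin(st['tool_pos']))
c=cam('wrist','w8.png');  np.savez('w8.npz',pos=st['tool_pos'],ori=st['orientation'],**c)
```

```text
9.45 [0.62527161 0.03768705 0.04775227] [ 1.99286263  2.28830802 -0.13561661] [0.12764757 0.56232897 2.04745921] [-0.01108432  0.00248747 -0.00657235] 0.01552047559679166 [[-0.14913495 -0.00091128]]
```

View pics/w8.png

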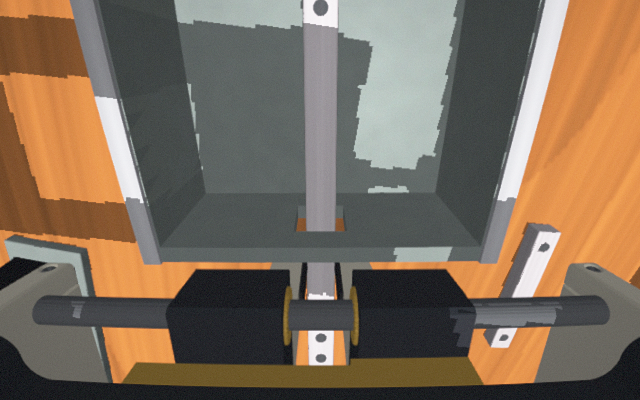

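Request:
drive_tool([
  [1,0,0,0.08,0,0,0],
  [1,0,0,0.16,0,0,0],
  [1,0.08,-0.6,0.25,0,0,0],
  [1,0.16,-1.2,0.33,0,0,0],
  [1,0.25,-1.8,0.42,0,0,0],
  [1,0.33,-2.4,0.51,0,0,0],
  [1,0.41,-3,0.6,0,0,0],
  [1,0.49,-3.6,0.68,0,0,0],
  [1,0.58,-4.2,0.77,0,0,0],
  [1,0.66,-4.8,0.86,0,0,0],
  [1,0.74,-5.4,0.95,0,0,0],
  [1,0.83,-6,1.03,0,0,0],
  [1,0.9,-6.54,1.11,0,0,0],
  [1,0.9,-6.54,1.11,0,0,0],
  [1,0.9,-6.54,1.11,0,0,0],
])

```text
t: 10.75
tool_pos: [0.6473, -0.1267, 0.0748]
orientation: [1.995, 2.288, -0.137]
force: [0.1, 0.9, -1.8]
opening: 0.0153
```

Run:
```python
from h import *
st=robot.read_state(); print(st['t'],st['tool_pos'],st['orientation'],st['force'],st['wrist_torque'],st['opening'],tobin(st['tool_pos']))
c=cam('wrist','w9.png');  np.savez('w9.npz',pos=st['tool_pos'],ori=st['orientation'],**c)
c=cam('side'); zoom(c['image'],230,130,430,280,4,'s9.png')
```

```text
10.75 [ 0.64727731 -0.12671702  0.07476632] [ 1.99491762  2.28774816 -0.13689532] [ 0.07109761  0.93792747 -1.84460364] [0.0068195  0.09316345 0.00600201] 0.015252275353938314 [[-3.15003936e-01 -2.56440991e-04]]
```

View pics/w9.png

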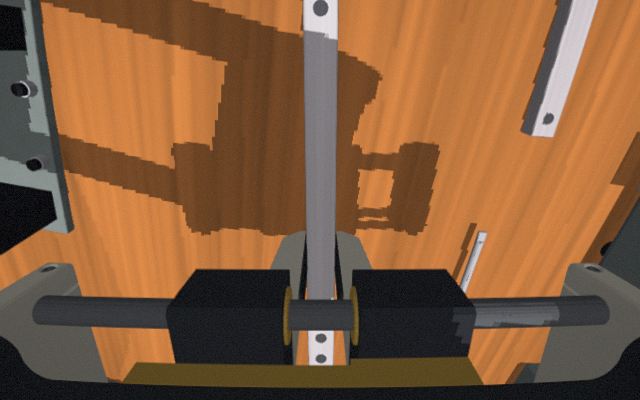

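View pics/s9.png

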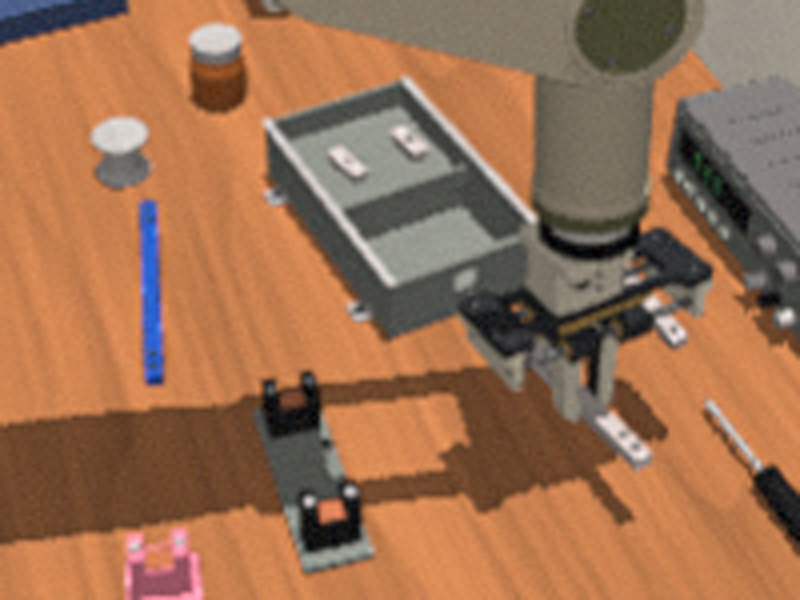

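The bar is fully out; its rear hole is still at (320,8) in the wrist view, so it hasn't slipped. The side view shows the cradle free. I'll work out the bar's offset in the tool and a rough cradle yaw.

Run:
```python
from h import *
for f in ('w8.npz','w9.npz'):
    c=dict(np.load(f)); M=c['mount']
    p=cv2.undistortPoints(np.array([[320,8],[320.5,338],[320.5,358]],float).reshape(-1,1,2),K(c),c['dist']).reshape(-1,2)
    d=np.c_[p,np.ones(3)]@M[:3,:3].T; o=M[:3,3]
    for z in (.005,.009): print(f,z,(o+d*((z-o[2])/d[:,2])[:,None]).round(4)[:,:2].tolist())
st=robot.read_state(); Rc=R.from_rotvec(st['orientation'])
print(Rc.as_matrix().round(3))
# target: level, tool y yaw 1.5deg, tool x at 91.5
for a in (91.5,):
    a=np.radians(a); x=np.array([np.cos(a),np.sin(a),0]); z=np.array([0,0,-1]); y=np.cross(z,x)
    Rt=R.from_matrix(np.c_[x,y,z]); print((Rt*Rc.inv()).as_rotvec().round(4))
```

```text
w8.npz 0.005 [[0.122, -0.0005], [-0.0517, -0.0006], [-0.0671, -0.0006]]
w8.npz 0.009 [[0.1232, -0.0005], [-0.0553, -0.0006], [-0.0711, -0.0006]]
w9.npz 0.005 [[0.122, -0.0005], [-0.0517, -0.0006], [-0.0671, -0.0006]]
w9.npz 0.009 [[0.1232, -0.0005], [-0.0553, -0.0006], [-0.0711, -0.0006]]
[[-0.137  0.99   0.018]
 [ 0.981  0.138 -0.135]
 [-0.136 -0.001 -0.991]]
[ 0.1361  0.0104 -0.1118]
```

Request:
drive_tool([
  [1,-0.5,0,1.2,0.02,0,0],
  [1,-1.8,0.1,2.6,0.06,0.005,-0.04],
  [1,-3.2,0.15,3.8,0.1,0.01,-0.08],
  [1,-4.6,0.2,4.7,0.136,0.0104,-0.112],
  [1,-6,0.25,5,0.136,0.0104,-0.112],
  [1,-7.4,0.27,5,0.136,0.0104,-0.112],
  [1,-8.4,0.27,5,0.136,0.0104,-0.112],
  [1,-8.7,0.27,5,0.136,0.0104,-0.112],
  [1,-8.7,0.27,5,0.136,0.0104,-0.112],
  [1,-8.7,0.27,5,0.136,0.0104,-0.112],
  [1,-8.7,0.27,5,0.136,0.0104,-0.112],
])

```text
t: 11.77
tool_pos: [0.4306, -0.1188, 0.1998]
orientation: [2.191, 2.25, 0.0]
force: [0.7, -1.0, -1.4]
opening: 0.0156
```

Run:
```python
from h import *
st=robot.read_state(); print(st['t'],st['tool_pos'],st['orientation'],st['force'],st['opening'])
print(R.from_rotvec(st['orientation']).as_matrix().round(4))
c=cam('wrist','w10.png');  np.savez('w10.npz',pos=st['tool_pos'],ori=st['orientation'],**c)
c=cam('side','s10.png'); np.savez('s10.npz',**c); c=cam('top','t10.png')
```

```text
11.7667 [ 0.43062566 -0.11881711  0.19978659] [2.19087300e+00 2.24971414e+00 3.52508536e-04] [ 0.72714486 -1.02350782 -1.41076058] 0.015600235442940192
[[-2.650e-02  9.996e-01  1.100e-03]
 [ 9.996e-01  2.650e-02 -8.000e-04]
 [-8.000e-04  1.100e-03 -1.000e+00]]
```

View pics/w10.png

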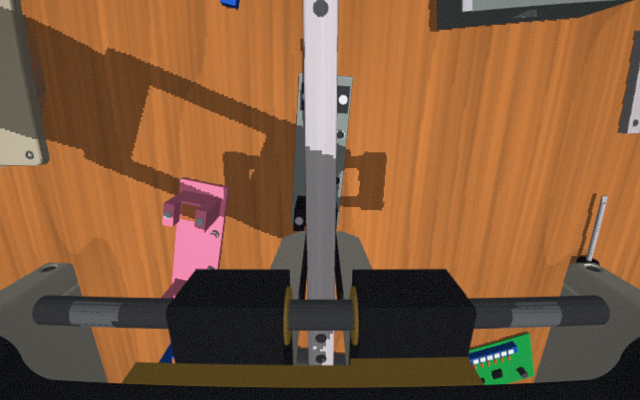

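View pics/s10.png

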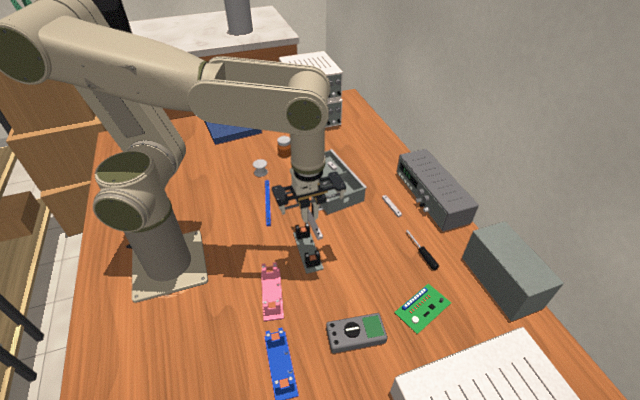

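The bar covers most of the cradle, whose plate shows at columns 297–352, rows 77–230. I'll sidestep to see it clearly.

Request:
drive_tool([
  [1,1.3,-1,0,0,0,0],
  [1,2.6,-2,0,0,0,0],
  [1,2.6,-2,0,0,0,0],
  [1,2.6,-2,0,0,0,0],
  [1,2.6,-2,0,0,0,0],
])

```text
t: 12.33
tool_pos: [0.4946, -0.1688, 0.1986]
orientation: [-2.192, -2.249, 0.001]
force: [0.4, 0.1, -0.9]
opening: 0.0154
```

Run:
```python
from h import *
st=robot.read_state(); print(st['t'],st['tool_pos'],st['orientation'],st['force'],st['opening'])
c=cam('wrist','w11.png');  np.savez('w11.npz',pos=st['tool_pos'],ori=st['orientation'],**c)
zoom(c['image'],150,0,350,235,2.5,'w11z.png')
```

```text
12.3333 [ 0.49458227 -0.16882236  0.19862412] [-2.19151726e+00 -2.24878712e+00  1.39370597e-03] [ 0.39618904  0.09767575 -0.90203536] 0.01540536253341802
```

View pics/w11z.png

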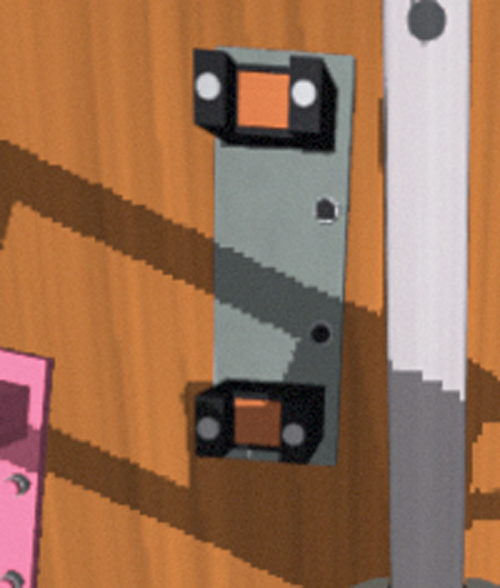

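The full cradle is clear. The post bolts are at zoom (208,86), (304,93), (207,428) and (293,434), with orange notch floors between them. I'll compute its pose.

Run:
```python
from h import *
c=dict(np.load('w11.npz')); T=TT(c,dict(orientation=c['ori'],tool_pos=c['pos']))
f=lambda p,z: ray(c,T,np.array(p)/2.5+[150,0]-.3,z)
d=f([[208,86],[304,93],[207,428],[293,434]],.056)
n=f([[237,71],[289,74],[237,126],[289,129],[236,400],[281,400],[235,446],[281,446]],.04)
print(d.round(4)); a=d[:2].mean(0); b=d[2:].mean(0); print('mid',(a+b)/2,'len',np.linalg.norm(a-b),'yaw',np.degrees(np.arctan2(*(a-b)[1::-1])))
# orange mask centroids
im=c['image'][0:235,150:350].astype(int)
a=n[:4].mean(0);b=n[4:].mean(0); print('notch mid',(a+b)/2,np.linalg.norm(a-b),np.degrees(np.arctan2(*(a-b)[1::-1])))
x=d[1]-d[0];print('perp',np.degrees(np.arctan2(x[1],x[0])),np.linalg.norm(x)); x=d[3]-d[2];print(np.degrees(np.arctan2(x[1],x[0])),np.linalg.norm(x))
# base plate corners z=.008
p=f([[354,57],[335,465]],.008); x=p[0]-p[1]; print('plate right edge',p.round(4),np.degrees(np.arctan2(x[1],x[0])),np.linalg.norm(x))
```

```text
[[ 0.415  -0.0296  0.056 ]
 [ 0.4481 -0.0314  0.056 ]
 [ 0.4083 -0.15    0.056 ]
 [ 0.4416 -0.1516  0.056 ]]
mid [ 0.42822828 -0.09062906  0.056     ] len 0.12047545203036025 yaw 86.85668092489941
notch mid [ 0.42758582 -0.09090928  0.04      ] 0.12033302054278298 87.17449241101748
perp -3.1083603195495915 0.033180320897263395
-2.762985673323059 0.033319321490894095
plate right edge [[ 0.4607 -0.0082  0.008 ]
 [ 0.4518 -0.1763  0.008 ]] 86.96136735454839 0.1683870849008445
```

Request:
drive_tool([
  [1,-0.9,0.7,0,0,0,-0.03],
  [1,-1.9,1.4,0,0,0,-0.06],
  [1,-2.7,2.04,-0.5,0,0,-0.078],
  [1,-2.7,2.04,-1.6,0,0,-0.078],
  [1,-2.7,2.04,-2.7,0,0,-0.078],
  [1,-2.7,2.04,-3.7,0,0,-0.078],
  [1,-2.7,2.04,-3.9,0,0,-0.078],
  [1,-2.7,2.04,-3.9,0,0,-0.078],
  [1,-2.7,2.04,-3.9,0,0,-0.078],
  [1,-2.7,2.04,-3.9,0,0,-0.078],
])

```text
t: 13.22
tool_pos: [0.4285, -0.1185, 0.1044]
orientation: [2.276, 2.16, 0.002]
force: [-0.1, -0.3, -1.3]
opening: 0.0155
```

Run:
```python
from h import *
st=robot.read_state(); print(st['t'],st['tool_pos'],st['orientation'],st['force'],st['opening'])
X=R.from_rotvec(st['orientation']).as_matrix()[:,0]; print(np.degrees(np.arctan2(X[1],X[0])),X)
m=st['tool_pos']+.035*X; e=np.array([np.cos(np.radians(87)),np.sin(np.radians(87))]); r=m[:2]-[.428,-.0907]
print('bar mid along/across',r@e, r@np.array([-e[1],e[0]]))
c=cam('wrist','w12.png');  np.savez('w12.npz',pos=st['tool_pos'],ori=st['orientation'],**c)
c=cam('side','s12.png'); zoom(c['image'],260,190,360,280,7,'s12z.png')
```

```text
13.2167 [ 0.42846054 -0.11850017  0.10439394] [2.27565676e+00 2.16022921e+00 1.81296645e-03] [-0.06886471 -0.31891766 -1.26631438] 0.015522466476097185
87.01866025536239 [ 0.05201063  0.99864484 -0.00183684]
bar mid along/across 0.007261969030208332 -0.0019034616735453445
```

View pics/w12.png

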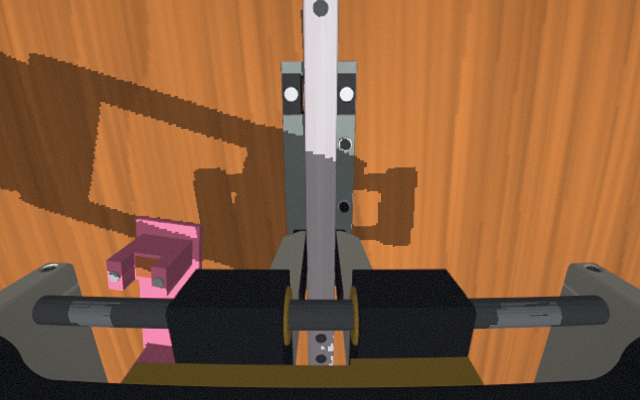

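View pics/s12z.png

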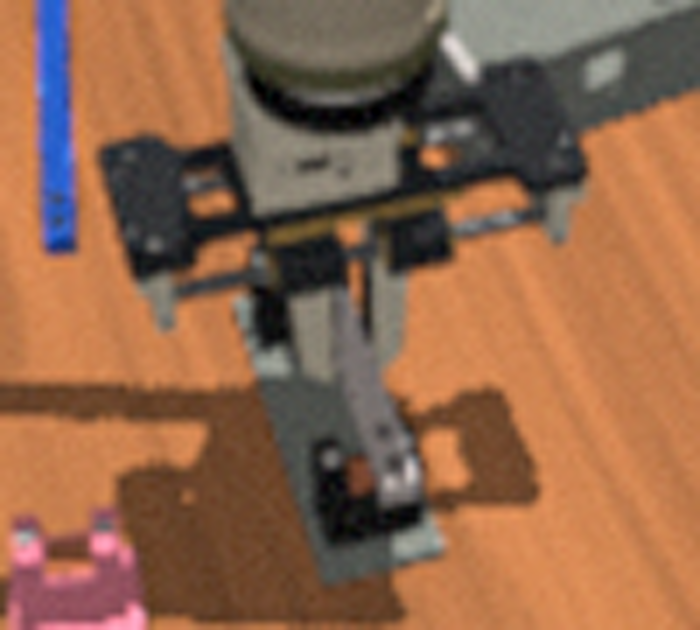

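Centring agrees to about 1.5 mm: the post bolts at (291,94) and (346,94) have midpoint 319, against the bar's centre at 321. I'll correct that and lower.

Request:
drive_tool([
  [1,-0.05,0,-0.4,0,0,0],
  [1,-0.05,0,-0.8,0,0,0],
  [1,-0.05,0,-1.1,0,0,0],
  [1,-0.05,0,-1.35,0,0,0],
  [1,-0.05,0,-1.5,0,0,0],
  [1,-0.05,0,-1.6,0,0,0],
  [1,-0.05,0,-1.65,0,0,0],
  [1,-0.05,0,-1.65,0,0,0],
  [1,-0.05,0,-1.65,0,0,0],
])

```text
t: 14.07
tool_pos: [0.426, -0.118, 0.0614]
orientation: [2.278, 2.162, -0.0]
force: [-3.6, 1.4, 5.1]
opening: 0.0155
```

Run:
```python
from h import *
st=robot.read_state(); print(st['t'],st['tool_pos'],st['orientation'],st['force'],st['wrist_torque'],st['opening'])
c=cam('wrist','w13.png');  np.savez('w13.npz',pos=st['tool_pos'],ori=st['orientation'],**c)
c=cam('side','s13.png'); zoom(c['image'],260,190,360,280,7,'s13z.png')
```

```text
14.0667 [ 0.42602015 -0.11804618  0.06136699] [ 2.27813555e+00  2.16243208e+00 -4.10792313e-04] [-3.56086851  1.39890805  5.14879901] [0.24957909 0.60475608 0.06555682] 0.015511135943672386
```

View pics/w13.png

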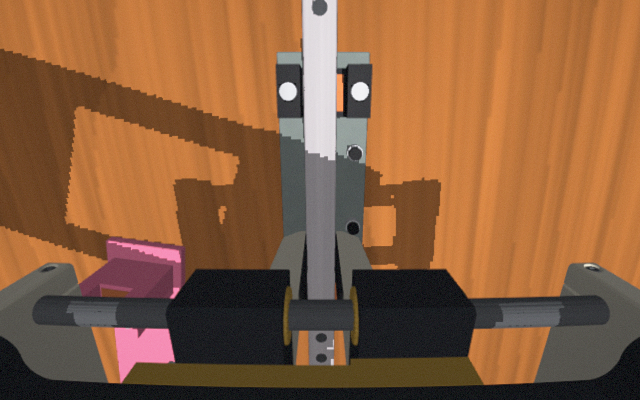

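View pics/s13z.png

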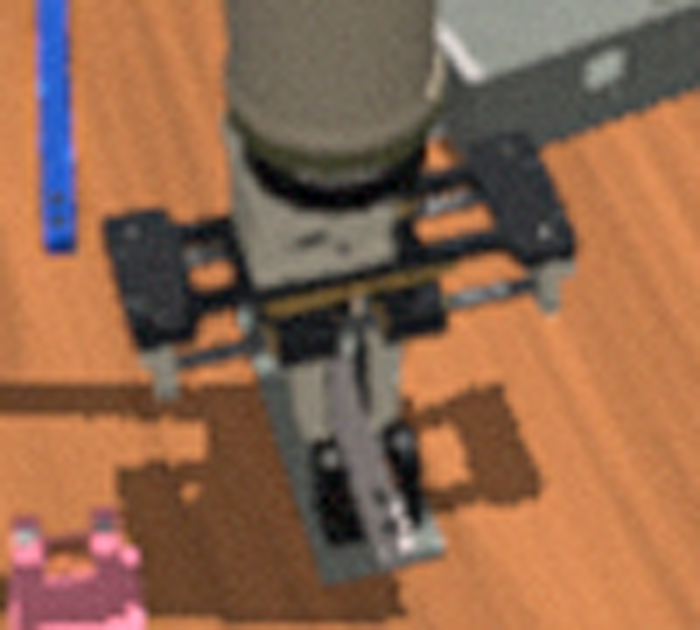

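The bar sits between the bolts in both notches with light floor contact (5 N). I'll release, rise straight up, and check.

Request:
drive_tool([
  [0.8,0,0,0,0,0,0],
  [0.7,0,0,0,0,0,0],
  [0.6,0,0,0,0,0,0],
  [0.6,0,0,0,0,0,0],
  [0.6,0,0,0.4,0,0,0],
  [0.6,0,0,1,0,0,0],
  [0.6,0,-0.5,2,0,0,0],
  [0.6,0,-1.3,3.2,0,0,0],
  [0.6,0,-2,4.5,0,0,0],
  [0.6,0,-2.4,5,0,0,0],
  [0.6,0,-2.4,5,0,0,0],
  [0.6,0,-2.4,5,0,0,0],
])

```text
t: 15.17
tool_pos: [0.4262, -0.1784, 0.1863]
orientation: [2.278, 2.16, 0.001]
force: [0.6, 0.6, -0.7]
opening: 0.0372
```

Run:
```python
from h import *
st=robot.read_state(); print(st['t'],st['tool_pos'],st['orientation'],st['force'],st['opening'])
c=cam('wrist','w14.png');  np.savez('w14.npz',pos=st['tool_pos'],ori=st['orientation'],**c)
zoom(c['image'],220,0,420,240,2.5,'w14z.png')
c=cam('side','s14.png'); zoom(c['image'],260,190,360,280,7,'s14z.png')
```

```text
15.1667 [ 0.4262248  -0.17839326  0.18633067] [2.27846989e+00 2.15986341e+00 6.83700690e-04] [ 0.55109715  0.62538708 -0.71369729] 0.03724193596679253
```

View pics/w14.png

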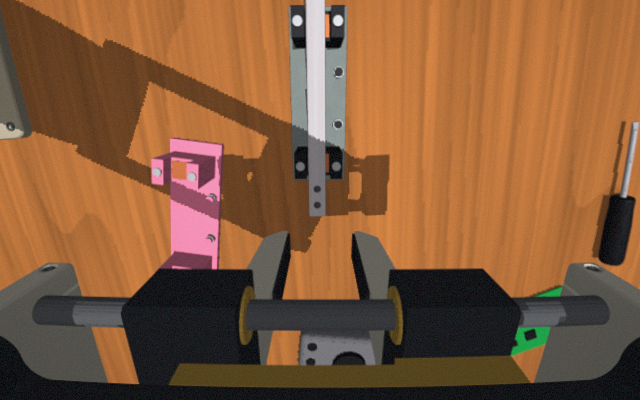

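View pics/s14z.png

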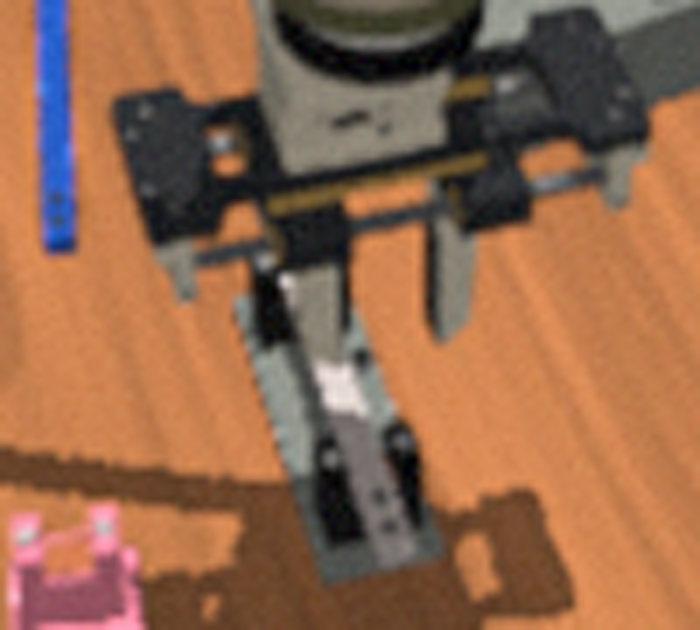

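The bar rests in both notches. Its front end is at (317,215), and its edges run between the bolts at (298,20)/(338,20) and (300,166)/(336,167). Next: how well it is centred.

Run:
```python
from h import *
c=dict(np.load('w14.npz')); T=TT(c,dict(orientation=c['ori'],tool_pos=c['pos']))
im=c['image']
d=ray(c,T,[[297.5,20],[338,20],[300,166.5],[336,167]],.056)
a=d[:2].mean(0);b=d[2:].mean(0);M=((a+b)/2)[:2]; e=(a-b)[:2]; e/=np.linalg.norm(e); n=np.array([-e[1],e[0]])
print('cradle',M,np.degrees(np.arctan2(e[1],e[0])),np.linalg.norm(a-b))
g=cv2.GaussianBlur(im,(3,3),0).astype(int)
for r in (60,80,100): print(r, im[r,300:332].sum(1).tolist())
print('col', im[205:225,317].tolist())
for z in (.052,):
    p=ray(c,T,[[309.5,215.5],[325,215.5]],z)[:,:2]-M; print('front',p@e,p@n)
    p=ray(c,T,[[316,30],[317,150]],z)[:,:2]-M; print('axis',p@e,p@n)
```

```text
cradle [ 0.42845881 -0.09071081] 86.80950024228974 0.12113842867865993
60 [444, 437, 435, 435, 440, 287, 303, 585, 635, 646, 643, 643, 640, 655, 666, 667, 667, 662, 659, 652, 651, 646, 650, 667, 591, 410, 434, 450, 454, 446, 459, 449]
80 [438, 454, 442, 443, 446, 434, 367, 558, 641, 648, 651, 645, 649, 653, 663, 667, 666, 652, 658, 663, 652, 644, 652, 662, 609, 440, 444, 445, 452, 442, 455, 455]
100 [432, 440, 436, 440, 440, 402, 277, 455, 633, 649, 646, 648, 646, 655, 666, 666, 664, 662, 658, 652, 655, 648, 649, 661, 622, 443, 440, 446, 443, 445, 445, 450]
col [[46, 50, 52], [43, 41, 48], [50, 53, 56], [87, 86, 87], [114, 108, 113], [121, 116, 121], [121, 114, 119], [116, 115, 117], [120, 116, 120], [118, 112, 118], [117, 111, 113], [105, 83, 71], [104, 61, 40], [103, 65, 37], [102, 66, 34], [101, 64, 34], [103, 59, 31], [104, 65, 34], [108, 67, 34], [143, 91, 43]]
front [-0.10963331 -0.10963122] [ 0.00842134 -0.0067014 ]
axis [ 0.05396175 -0.04580908] [0.00149239 0.0009188 ]
```

View pics/w14z.png

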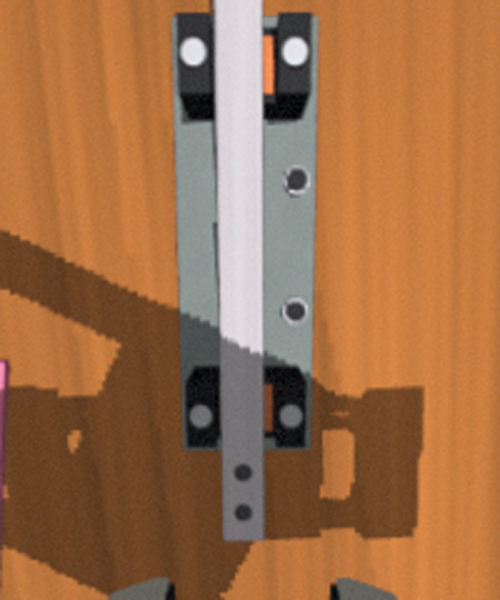

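The bar's middle is about 8 mm along and 1 mm across from the cradle's middle, both inside the limits (20 and 6 mm). The hand is well clear, so I'm handing in.

Run:
```python
from h import *
print(robot.close_job()); print(robot.read_state()['t'])
```

```text
the job is handed in; nothing more can be done
None
the job is handed in; nothing more can be done
```

The bar is out of the bin through the slot, lying released in both notches of the black cradle. I handed in at about 15 s of the 58 s allowed.

I gripped the bar just in front of the deck, tilted it about 5.3° and fed it through the slot. I regripped once inside the bin and once outside, then drew it clear along its own axis. I then lowered it into the cradle until it touched with about 5 N, opened the gripper and rose straight up.

**Last checks (wrist image after release):**
- **Along the cradle:** the bar's middle is about 8 mm off centre, against a limit of 20 mm. I offset it on purpose to keep the fingers clear of a post, and did not nudge it closer afterwards.
- **Across the notches:** it is about 1 mm off the line, against a limit of 6 mm, and less than 1° askew.
- **Clearance:** the gripper is about 0.1 m above the bar and touches nothing.
- **Fit disagreement:** just before release the wrist showed a sideways force of about 3.6 N. I took it to be friction on the notch floors, and it was gone after opening.
- **Not measured:** I inferred the seated height from the gripper's height at contact, and did not re-measure the bystanders. None looked disturbed in the pictures.

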